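# Gauge the depth of a stopped cam hole

## Task

Check the depth of the pencil-ringed cam hole in the cabinet panel: sweep all the loose chips off the panel with the bench brush and stand the brush back on the bench, bristles down. Then take the depth gauge off its wooden rest by its black grip, lower it gently upright with its plunger down in the ringed hole until its steel foot is flat on the panel, the foot lying along the panel's long edge so that both ends bear, and keep it there under light hand pressure (about 5 to 10 newtons): finish while still holding it so. Leave the other tools on the bench where they are.

Things in the scene. Friction and masses are not known exactly. Their poses are not given: they have to be found in the camera images.
- panel: pale wooden cabinet panel, 150 (its x) by 280 (its y) by 18 mm, fixed on a thin grip mat; origin on the bench under its centre, z up; top face 20 mm above the bench. Two blind round cam holes, 15 mm wide and 12.5 mm deep, 34 mm in from its near long edge (-x, towards the robot); only one has a pencil ring and cross-lines round it. Small dark shelf-pin holes run along the far edge
- hole (a point): centre of the mouth of the pencil-ringed cam hole, on the panel's top face, at (-41, +62, 20) mm in the panel's frame; axes as the panel's. The other, unringed hole is at (-41, -78, 20) mm.
- chip0: loose wood chip, 24 by 16 by 6 mm, 10 g; origin in the middle of its underside, z up. The five chips lie flat on the panel round the ringed hole, their centres within 45 mm of the hole along the panel's y and between -52 and +11 mm from the panel's middle along its x. (The scraps on the bench behind the panel do not matter.)
- chip1: loose wood chip, 24 by 16 by 6 mm, 10 g; origin in the middle of its underside, z up. The five chips lie flat on the panel round the ringed hole, their centres within 45 mm of the hole along the panel's y and between -52 and +11 mm from the panel's middle along its x. (The scraps on the bench behind the panel do not matter.)
- chip2: loose wood chip, 24 by 16 by 6 mm, 10 g; origin in the middle of its underside, z up. The five chips lie flat on the panel round the ringed hole, their centres within 45 mm of the hole along the panel's y and between -52 and +11 mm from the panel's middle along its x. (The scraps on the bench behind the panel do not matter.)
- chip3: loose wood chip, 24 by 16 by 6 mm, 10 g; origin in the middle of its underside, z up. The five chips lie flat on the panel round the ringed hole, their centres within 45 mm of the hole along the panel's y and between -52 and +11 mm from the panel's middle along its x. (The scraps on the bench behind the panel do not matter.)
- chip4: loose wood chip, 24 by 16 by 6 mm, 10 g; origin in the middle of its underside, z up. The five chips lie flat on the panel round the ringed hole, their centres within 45 mm of the hole along the panel's y and between -52 and +11 mm from the panel's middle along its x. (The scraps on the bench behind the panel do not matter.)
- bench_brush: bench brush standing on its bristles, 160 g; origin on the bench under the middle of its length, z up. Wooden back 36 mm wide (its x), y = -134 to +136 mm, z = 44 to 60 mm, bare handle on the +y side. Bristles (stiff, 36 mm wide) under it, y = -129 to -7 mm, z = 0 to 44 mm. Grip the back across its width near y = -35 mm (centre of mass between y = -30 and -50 mm)
- brush_head (a point): middle of the underside of the bristles, at (0, -68, 0) mm in the brush's frame
- gauge: dial depth gauge, 0.31 kg, upright on its rest. Origin under the middle of its steel foot, z up. Foot 20 (its x) by 90 (its y) by 9 mm; above it a dial case 49 mm across (y, z) and 20 mm thick (x), z = 25 to 74 mm, dial facing -x; on top a flat-sided black grip, 20 (x) by 30 (y) mm, z = 76 to 118 mm, to pinch from above. A thin plunger sticks out below the foot
- gauge_tip (a point): tip of the plunger, a 5 mm rod with a round end; with the plunger fully out it stands 22 mm below the underside of the foot, on the gauge's z axis
- gauge_plunger (a joint): how far the plunger is pushed in, m: 0 fully out, 0.024 fully in; a light spring pushes it out (0.6 N at 0, 1.6 N at 0.010). With the foot flat on the panel and the tip on the floor of a cam hole it reads about 0.0095; with the foot flat and the tip outside a hole, 0.022. The needle turns with it
- gauge_rest: fixed wooden block, 50 (x) by 116 (y) by 30 mm high, bored through with a 13 mm hole in the middle; the gauge stands on it with its foot flat on top and its plunger hanging free in the hole, so it must be lifted at least 22 mm straight up. Origin on the bench under its centre, its y along the gauge's foot
- tape_measure: tape measure, 33x81x66 mm, to be left alone; origin under its centre
- chisel: chisel, 28x260x29 mm, lying at the back right, to be left alone; origin under its middle
- block_plane: block plane, 52x164x51 mm, standing behind the panel, to be left alone; origin under its centre

How it is judged:
By the outcome, as a careful person would: the job done as asked, in the order asked, and still so for the second after the job is handed in, while the arm keeps its last pose, push and grip.
It also fails if it takes over 58 s, if anything falls off the work surface, if the arm or the gripper's body presses on something with over 40 N, if the wrist force passes 120 N, or if a joint passes its speed limit or range.

## Robot

A 7-joint arm with a two-finger parallel gripper is mounted at the origin on the work surface; the furniture and walls round the work are solid. World frame = base frame: x ahead of the robot, y to its left, z up, the work surface at z = 0. Lengths are in mm, angles in rad, forces in N, time in s.
With the tool pointing down it reaches from about 425 to 875 mm from the base axis. Payload 4.7 kg.
Tool frame: the origin (TCP) lies at the very end of the fingers, on their centre line; the grasp point (between the pads) lies 19 mm behind it (grip_point_offset is the distance from the TCP to the grasp point, in mm); z points along the fingers, y is the line along which they close (so a half turn about z gives the same grasp; the last joint's range is limited). The gripper opens to 85 mm and grips with 20 to 120 N. Pads are 22 mm wide; open, the fingers measure 114 mm over their backs; the gripper's body (76 mm by 85 mm) begins 54 mm behind the grasp point. The pads swing forward as they close: fully open they stand 13 mm farther back than shut.
Start: joints at [-1.31, 0.321, -0.07, 1.45, 0.023, 1.371, -0.057], TCP at [158.825, 630.32, 194.549] pointing down, gripper open.
Joint ranges: [-2.86, 2.86], [-0.3, 2.09], [-1.38, 1.24], [0.06, 2.45], [-1.56, 4.7], [0.09, 2.05], [-2.69, 2.69]. Speed limits (rad/s): [2.57, 2.57, 3.14, 3.14, 3.14, 3.14, 3.14].

## Interface

Orientations are given as a unit quaternion [x, y, z, w].
In Python, from cell import reach, line_to, movej, command_gripper, wait, solve_ik, sense, grab_frame, IKError, sign_off, grip_point_offset gives the robot as it stands. Calls block until the motion is done:
- reach(position, orientation): joint-space move of the TCP to a pose.
- line_to(position, attitude=None, v=150, max_force=None): straight line of the TCP; attitude=None keeps the orientation; v is the mean speed in mm/s. With max_force (N) it stops when the force on the tool has changed by that much, and returns True; else False.
- movej(angles): joint-space move.
- command_gripper(opening): opening from 0.0 (shut) to 1.0 (fully open); the grip force is fixed at half the most; returns when the fingers have stopped.
- wait(seconds).
- solve_ik(position, orientation): joint angles nearest the present ones, or None.
- sense(): the state.
- grab_frame(name): name is "scene" or "side" or "wrist"; returns a dict with "image" (400x640x3 uint8, red, green, blue), "fovy" (degrees; the focal length in pixels is half the picture's height over the tangent of half this angle, whatever the lens; pixels are square), "cx", "cy" (the principal point, pixels), "cam_to_world" (4x4, takes a point from camera to world coordinates). Camera axes: x right, y down, z forward; pixel columns grow to the right and rows downward; lengths in mm; the calibration is good to about 2 mm. A picture is of the moment at which its call begins. There is no depth.
A pose or a line that the arm cannot do raises IKError and nothing moves.
- sign_off(): hands the job in; it is judged then, once.
The state is a dict: "time_s": time; "qpos": joint angles; "joint_velocities": joint speeds; "joint_torque": joint torques, N m; "tcp_pos": TCP position; "ee_rot": TCP orientation; "contact_force": force on the tool from outside, world axes, zero at the start; "moment": the same for the moment, N m; "opening": opening from 0.0 (shut) to 1.0 (fully open); "gripper_force": force on a finger pad.
Only numpy, scipy, OpenCV 4.12 (cv2) and the standard library are available. Lean on these libraries where they do the work, as an engineer would, in place of code of your own. Each camera call takes 0.05 s, during which the arm holds its last target. There are 200 camera calls.

## Working session

There is one attempt and no reset: what is moved stays moved. The work goes in short steps, each a Python script; the robot and the scene stay as the last script left them, time stands still between calls to the robot, and variables do not carry over. Pictures are saved under pics/ and viewed, at most 11 in all, crops included, and the job is handed in when it is done.

```bash
mkdir -p pics; ls
cat > h.py <<'E'
from cell import *
import numpy as np, cv2
def snap(n,f):
    d=grab_frame(n); cv2.imwrite('pics/%s.png'%f,d['image'][:,:,::-1]); np.save('pics/%s.npy'%f,d,allow_pickle=True); return d
def load(f): return np.load('pics/%s.npy'%f,allow_pickle=True).item()
def ray(d,u,v):
    f=200/np.tan(np.radians(d['fovy'])/2); T=np.array(d['cam_to_world'])
    return T[:3,3],T[:3,:3]@np.array([(u-d['cx'])/f,(v-d['cy'])/f,1])
def on(d,u,v,z):
    o,r=ray(d,u,v); return (o+r*(z-o[2])/r[2])[:2]
def proj(d,p):
    f=200/np.tan(np.radians(d['fovy'])/2); T=np.array(d['cam_to_world'])
    c=T[:3,:3].T@(np.array(p)-T[:3,3]); return c[:2]/c[2]*f+[d['cx'],d['cy']]
E
python3 - <<'E'
from h import *
a=snap('scene','s0');b=snap('side','d0');w=snap('wrist','w0')
for d in(a,b,w): print(d['fovy'],d['cx'],d['cy'],np.round(d['cam_to_world'],2).tolist())
s=sense();print(s['tcp_pos'],s['ee_rot'],s['time_s'],s['opening'],grip_point_offset)
E
```

```text
pics
44.042098125066026 322.9884644479517 200.3458309202394 [[0.61, -0.6, 0.51, -174.41], [-0.79, -0.45, 0.42, -574.91], [-0.02, -0.66, -0.75, 1091.91], [0.0, 0.0, 0.0, 1.0]]
53.7392248264712 320.35816824220217 201.29290555217344 [[0.97, -0.15, 0.2, 323.41], [-0.25, -0.52, 0.82, -931.84], [-0.02, -0.84, -0.54, 651.49], [0.0, 0.0, 0.0, 1.0]]
58.87216267074276 318.69874869186265 199.265054336209 [[0.24, 0.93, 0.29, 85.0], [0.97, -0.23, -0.08, 647.6], [-0.0, 0.3, -0.96, 373.69], [0.0, 0.0, 0.0, 1.0]]
[158.74260662 629.83906797 193.69433452] [ 1.23057949e-01  9.92399216e-01 -7.31513625e-04 -4.05128907e-05] 0.15 0.9993696717344382 18.700000000000003
```

View pics/s0.png

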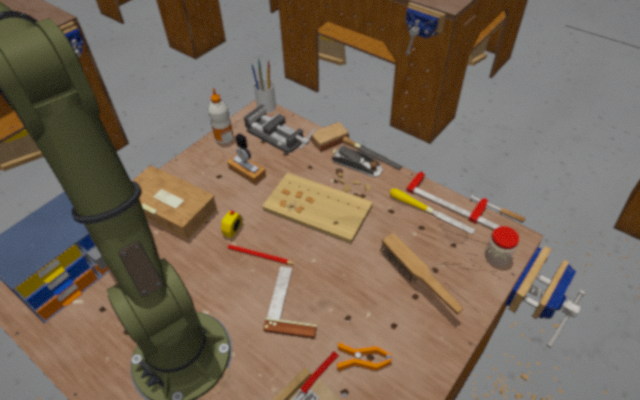

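View pics/d0.png

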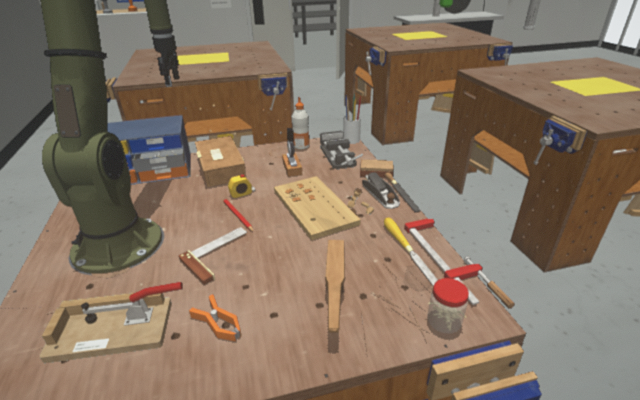

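The scene view shows the panel with top corners near (289,174), (371,205), (352,237), (264,207), and chips around (295,198). The brush runs from its bristle end at (390,240) to its handle end at (460,308). The gauge is at (242,148) on its rest at (246,172). In the side view the brush runs from (336,240) to (333,345).

Run:
```python
from h import *
a=load('s0');b=load('d0')
for n,u,v,z in [('p',289,174,20),('p',371,205,20),('p',352,237,20),('p',264,207,20),('chips',295,198,20),('brushhead',390,238,60),('brushend',460,309,60),('gripTop',241,137,148),('rest',246,168,30)]: print(n,on(a,u,v,z))
for n,u,v,z in [('p',315,178,20),('p',358,222,20),('p',319,236,20),('p',275,193,20),('brushhead',336,240,60),('brushend',333,348,60),('gripTop',291,128,148),('rest',291,163,30)]: print(n,on(b,u,v,z))
```

```text
p [584.1710874 169.6148175]
p [630.28529567 -99.47124319]
p [ 504.27506385 -122.8869481 ]
p [440.10861089 141.05351889]
chips [520.08732027  92.08509191]
brushhead [ 535.76391101 -220.48740322]
brushend [ 459.54095181 -461.25591565]
gripTop [524.47363561 289.0091914 ]
rest [517.84400416 284.72628751]
p [581.22760038 163.60628359]
p [ 634.56410128 -107.33265721]
p [ 516.52650525 -138.30178552]
p [440.38481271 107.20660289]
brushhead [ 539.6809897  -214.96108196]
brushend [ 447.6657608  -505.29766997]
gripTop [534.55553351 293.9802858 ]
rest [523.33067141 271.85078327]
```

```bash
cat >> h.py <<'E'
def down(psi):  # tool y at world angle psi (rad)
    a=(psi+np.pi/2)/2; return [np.cos(a),np.sin(a),0,0]
def st(m=''):
    s=sense(); print(m,'t',round(s['time_s'],2),np.round(s['tcp_pos'],1),'F',np.round(s['contact_force'],1),'op',round(s['opening'],3),'g',np.round(s['gripper_force'],1),'q',np.round(s['qpos'],2))
    return s
E
python3 - <<'E'
from h import *
reach([540,100,330],down(np.pi/2)); st(); snap('wrist','w1')
psi=np.arctan2(84,268)*-1+0
reach([515,-285,250],down(np.arctan2(-84,268)+np.pi/2-np.pi/2)); st(); snap('wrist','w2')
cv2.imwrite('pics/w12.png',cv2.resize(np.vstack([cv2.imread('pics/w1.png'),cv2.imread('pics/w2.png')]),None,fx=.75,fy=.75))
E
```

```text
t 2.52 [539.8 101.3 329.6] F [-0.3 -0.1 -0.5] op 1.006 g 0.0 q [-0.71  0.07  0.51  1.49 -0.03  1.59  1.37]
 t 4.04 [ 516.  -283.4  250. ] F [0.6 0.6 0.1] op 1.001 g 0.0 q [-0.32  0.23  0.92  1.55 -0.18  1.45  0.31]
```

View pics/w12.png

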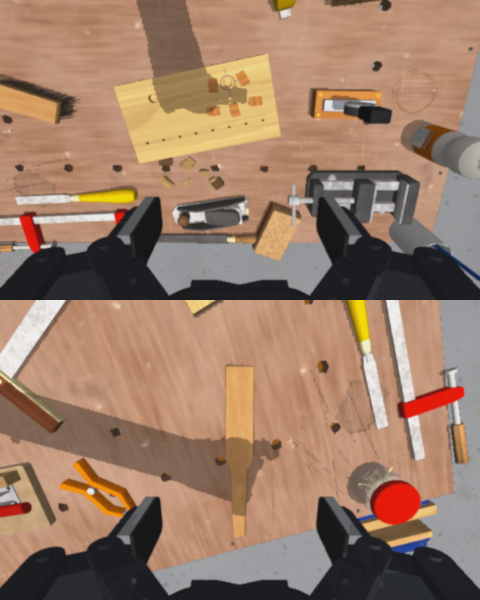

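The top half shows the panel with corners, in full-frame pixels, near (357,73), (373,177), (187,217) and (153,116). The ringed hole is at about (304,109), with chips round it, and the gauge is at about (465,140). The bottom half shows the brush back with its bristle end at about (301..339,88) and its handle end at about (318,315).

Run:
```python
from h import *
d=load('w1');im=d['image'];hsv=cv2.cvtColor(im,cv2.COLOR_RGB2HSV)
for p in[(200,150),(355,150),(304,109),(330,104),(290,135),(100,60)]:print(p,hsv[p[1],p[0]])
m=((hsv[...,0]>17)&(hsv[...,0]<32)&(hsv[...,1]>60)).astype(np.uint8)
m[:50]=0;m[225:]=0;m[:,:140]=0;m[:,385:]=0
m=cv2.morphologyEx(m,cv2.MORPH_OPEN,np.ones((3,3)))
c=max(cv2.findContours(m,0,2)[0],key=cv2.contourArea)
h=np.array([on(d,*p[0],20) for p in cv2.convexHull(c).astype(float)],np.float32)
r=cv2.minAreaRect(h);print(r,cv2.boxPoints(r).tolist())
print('hole px->',on(d,304,109,20))
# gauge rest orange
print('rest corners',[on(d,x*4/3,y*4/3,30).round() for x,y in[(316,89),(380,90),(383,118),(313,117)]])
b=load('w2')
for u,v in[(301,88),(339,88),(311,310),(325,310)]:print(on(b,u,v,60).round(1))
cv2.imwrite('pics/w1c.png',np.hstack([cv2.resize(im[60:230,140:400],None,fx=2,fy=2,interpolation=2),cv2.resize(im[90:190,390:530],None,fx=2,fy=2).copy() if 0 else np.vstack([cv2.resize(im[90:190,400:540],(280,200)),cv2.resize(cv2.cvtColor(m*255,8)[60:230,140:400],(280,140))])])[:,:,::-1])
```

```text
(200, 150) [ 18 126 212]
(355, 150) [ 20 120 227]
(304, 109) [ 21 118 234]
(330, 104) [ 17 149 218]
(290, 135) [ 19 123 154]
(100, 60) [ 11 100 184]
((542.4566650390625, 26.30767822265625), (150.13955688476562, 280.2781982421875), 11.586393356323242) [[440.7702941894531, 148.5137481689453], [497.0628967285156, -126.05320739746094], [644.14306640625, -95.89839172363281], [587.8504638671875, 178.66856384277344]]
hole px-> [488.66472248  79.98861072]
rest corners [array([500., 236.]), array([502., 349.]), array([552., 362.]), array([550., 234.])]
[ 521.5 -206. ]
[ 557.7 -217.2]
[ 453.3 -453.6]
[ 469.5 -458.6]
```

View pics/w1c.png

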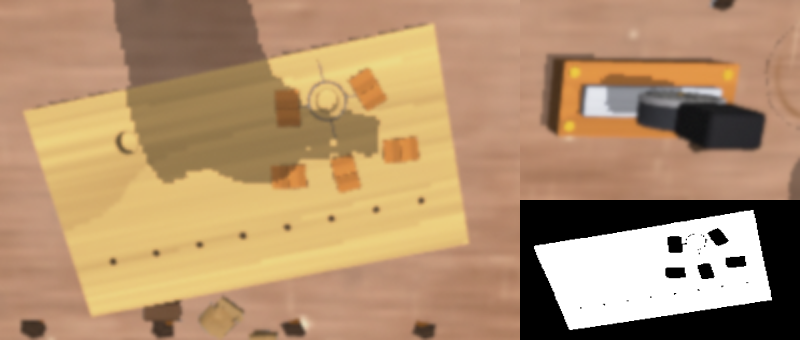

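```bash
cat >> h.py <<'E'
C=np.array([542.5,26.3]);YAW=0.2022
R=np.array([[np.cos(YAW),-np.sin(YAW)],[np.sin(YAW),np.cos(YAW)]])
def P(x,y): return C+R@[x,y]
def W(p): return R.T@(np.array(p)-C)
def chips(d,lo=60):
    hsv=cv2.cvtColor(d['image'],cv2.COLOR_RGB2HSV)
    m=((hsv[...,0]<=16)&(hsv[...,1]>lo)).astype(np.uint8)
    k=np.zeros_like(m);cv2.fillConvexPoly(k,np.array([proj(d,[*P(x,y),20]) for x,y in((-73,-138),(73,-138),(73,138),(-73,138))]).astype(np.int32),1)
    for c in cv2.findContours(m&k,0,2)[0]:
        if cv2.contourArea(c)>25:
            h=np.array([W(on(d,*p[0],26)) for p in c.astype(float)])
            print('chip',h.min(0).round(),h.max(0).round(),cv2.contourArea(c))
E
python3 - <<'E'
from h import *
d=load('w1');chips(d)
a=load('s0');print('tape',W(on(a,231,224,33)),on(a,231,224,33))
G=[509.4,-305.9];q=down(np.arctan2(-78.2,244.5))
reach([*G,110],q);line_to([*G,34],max_force=8);st('at');command_gripper(0);st('grip')
line_to([*G,120],v=120);st('up')
snap('side','d1')
E
```

```text
chip [-6. 14.] [12. 38.] 173.0
chip [-4. 56.] [20. 73.] 171.0
chip [-8. 92.] [  8. 116.] 175.0
chip [-54.  27.] [-30.  44.] 191.5
chip [-55.  80.] [-30. 101.] 193.0
tape [-178.60471445  176.65523413] [332.05718901 163.48796986]
at t 5.38 [ 510.5 -306.5   35.3] F [-0.1  0.1  0.1] op 1.002 g 0.0 q [-0.19  0.44  0.84  1.8  -0.37  1.07  0.48]
grip t 6.14 [ 509.4 -305.9   34. ] F [-0.7 -0.2  0.1] op 0.005 g 0.0 q [-0.19  0.44  0.84  1.8  -0.37  1.07  0.48]
up t 7.01 [ 509.  -305.4  119.3] F [-0.1 -0.1 -0.6] op 0.0 g 0.0 q [-0.24  0.34  0.9   1.72 -0.28  1.22  0.42]
```

Run:
```python
from h import *
snap('wrist','w3')
cv2.imwrite('pics/x3.png',np.vstack([cv2.resize(cv2.imread('pics/d1.png')[100:400,200:500],(400,400)),cv2.resize(cv2.imread('pics/w3.png'),(400,250))])[:600])
```

```text
(no output)
```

View pics/x3.png

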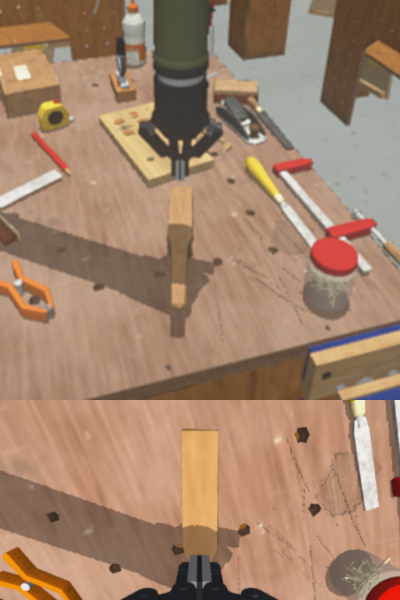

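Run:
```python
from h import *
d=load('d1');w=load('w3');w2=load('w2')
print('tip px expected side',proj(d,[509,-305.4,119.3]),'obs ~ (335,236) ->',on(d,335,236,119.3))
print('wrist expected',proj(w,[509,-305.4,119.3]),'obs (319,250)')
# brush ends, side now
for u,v in [(326,240),(344,240),(333,351)]: print(on(d,u,v,60))
# wrist w3 brush end corners
for u,v in [(181*1.6,30*1.6),(218*1.6,30*1.6)]: print(on(w,u,v,60))
print(np.round(w['cam_to_world'],2).tolist(),sense()['tcp_pos'],sense()['ee_rot'])
print(np.round(w2['cam_to_world'],2).tolist())
```

```text
tip px expected side [334.43224897 245.97201505] obs ~ (335,236) -> [ 519.91375875 -272.73257735]
wrist expected [319.17087916 231.67583775] obs (319,250)
[ 516.56476446 -208.36412978]
[ 558.15080694 -220.23203342]
[ 445.95270281 -511.18307222]
[ 521.53335092 -205.51185681]
[ 556.70648523 -216.78427371]
[[0.95, -0.29, -0.09, 531.86], [-0.31, -0.91, -0.28, -234.32], [-0.0, 0.3, -0.95, 299.19], [0.0, 0.0, 0.0, 1.0]] [ 508.78606594 -305.44124646  118.95635336] [ 8.07640337e-01  5.89674683e-01 -5.15409497e-04 -7.67066782e-04]
[[0.96, -0.28, -0.09, 538.09], [-0.3, -0.91, -0.28, -212.13], [-0.0, 0.3, -0.95, 430.22], [0.0, 0.0, 0.0, 1.0]]
```

Run:
```python
from h import *
a=cv2.imread('pics/d1.png')[180:300,270:400];b=cv2.imread('pics/w3.png')[200:320,250:390]
cv2.imwrite('pics/x4.png',np.hstack([cv2.resize(a,(390,360),interpolation=2),cv2.resize(b,(410,360),interpolation=2)]))
d=load('d1');w=load('w3')
for z in(110,119,130,140,150):print(z,proj(d,[508.9,-305.4,z]),proj(w,[508.9,-305.4,z]))
```

```text
110 [334.3779602  249.38291089] [319.01514446 225.47048096]
119 [334.38667435 246.09062616] [318.99746179 231.51663322]
130 [334.39746344 242.01441306] [318.97360398 239.67422359]
140 [334.40740645 238.25785294] [318.94941907 247.94365949]
150 [334.41748043 234.45181546] [318.92242976 257.17198674]
```

View pics/x4.png

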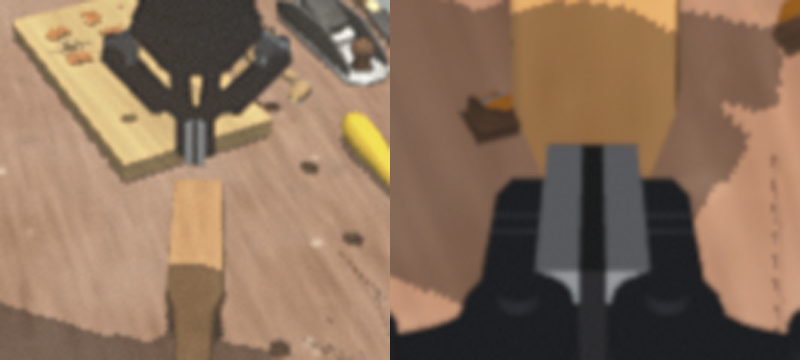

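The closed fingertips show at side (335,234) and wrist (320,248). That puts them about 30 mm higher than the reported TCP, so the grip closed above the brush. I'll measure this by touching the top of the brush back, which is 60 mm above the bench.

Run:
```python
from h import *
G=[509.4,-305.9]
line_to([*G,42],v=150);st()
print(line_to([*G,8],v=25,max_force=4));st('touch')
```

```text
t 7.78 [ 509.7 -306.4   42.5] F [ 0.9 -0.1 -0.1] op 0.004 g 0.0 q [-0.2   0.43  0.85  1.79 -0.36  1.09  0.47]
True
touch t 8.57 [ 509.5 -305.9   23.7] F [-0.1  0.8  3.6] op -0.0 g 2.1 q [-0.18  0.45  0.84  1.81 -0.38  1.05  0.49]
```

Run:
```python
from h import *
G=[509.4,-305.9]
line_to([*G,60],v=150);command_gripper(1);
print(line_to([*G,-5],v=120,max_force=8));st('at');command_gripper(0);st('grip')
line_to([*G,60],v=100);st('up')
snap('side','d2')
# panel sweep start, brush centre (head) at panel (52,65); grip is 33 mm along panel -y
q=down(YAW)
p=P(54,65-33);reach([*p,60],q);st('over');snap('wrist','w4');snap('side','d3')
cv2.imwrite('pics/x5.png',np.vstack([cv2.imread('pics/d2.png')[150:400,200:500],cv2.imread('pics/d3.png')[100:350,200:500]]))
```

```text
False
at t 10.44 [ 509.6 -306.4   -4.7] F [ 0.2 -0.1  0.5] op 1.001 g 0.0 q [-0.16  0.49  0.81  1.82 -0.42  1.01  0.51]
grip t 10.96 [ 509.9 -306.2   -4.3] F [-0.3  1.   4. ] op 0.413 g 60.8 q [-0.16  0.49  0.81  1.82 -0.42  1.01  0.51]
up t 11.76 [ 509.1 -305.5   59.6] F [ 0.2  0.3 -2.1] op 0.409 g 60.0 q [-0.21  0.41  0.86  1.78 -0.34  1.12  0.46]
over t 13.23 [589.1  66.1  60.1] F [ 0.1 -0.2 -1.7] op 0.413 g 60.0 q [-0.83  0.39  0.82  1.78 -0.31  1.11  0.29]
```

View pics/x5.png

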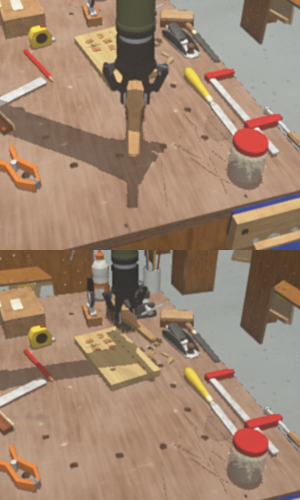

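The brush is held level, with its bristles about 45 mm above the panel's far side. Next I'll feel for the panel and sweep toward the near edge.

Run:
```python
from h import *
line_to([*P(54,32),20],v=120)
print(line_to([*P(54,32),12],v=25,max_force=4));s=st('touch')
z=max(s['tcp_pos'][2],13)+1.2;print(z)
line_to([*P(54,32),z],v=40)
line_to([*P(-88,32),z],v=90);st('swept')
line_to([*P(-88,32),z+45],v=150)
p=P(40,-40);reach([*p,140],down(YAW));st();d=snap('wrist','w5');chips(d);snap('side','d5')
cv2.imwrite('pics/x6.png',np.vstack([cv2.resize(cv2.imread('pics/w5.png'),(480,300)),cv2.resize(cv2.imread('pics/d5.png')[130:280,220:460],(480,300))]))
```

```text
True
touch t 14.12 [590.3  68.5  15.7] F [-1.3  0.4  4.6] op 0.41 g 60.8 q [-0.8   0.45  0.79  1.81 -0.37  1.03  0.33]
16.890073261381637
swept t 16.09 [450.4  40.   17. ] F [-1.   0.2 -2.1] op 0.406 g 60.1 q [-1.    0.09  0.9   2.15 -0.08  0.94  0.14]
 t 17.25 [588.   -5.1 138. ] F [-0.3 -0.3 -2.7] op 0.412 g 60.1 q [-0.88  0.35  1.04  1.71 -0.32  1.26  0.43]
chip [ -14. -134.] [72. 97.] 27884.0
```

View pics/x6.png

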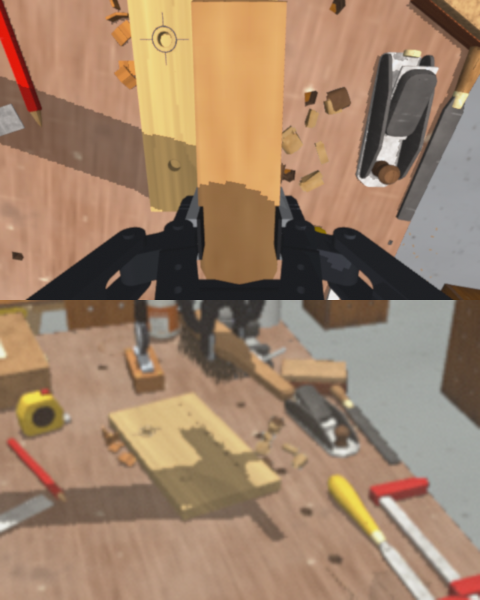

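The chips now lie on the bench in front of the near edge, top left of the wrist view at (120,25..75). The ringed hole at (164,38) and the panel around it are clear. I'll stand the brush back in its place and look at the gauge.

Run:
```python
from h import *
G=[509.4,-305.9];q=down(np.arctan2(-78.2,244.5))
line_to([*P(0,-40),140],v=250)
reach([*G,45],q)
print(line_to([*G,1],v=120),line_to([*G,-8],v=25,max_force=4));st('placed')
command_gripper(1);line_to([*G,110],v=200);snap('wrist','w6')
reach([526,250,190],down(0));st();d=snap('wrist','w7')
hsv=cv2.cvtColor(d['image'],cv2.COLOR_RGB2HSV)
m=((hsv[...,0]>8)&(hsv[...,0]<20)&(hsv[...,1]>165)&(hsv[...,2]>90)).astype(np.uint8)
for c in cv2.findContours(m,0,2)[0]:
    if cv2.contourArea(c)>150:
        h=np.array([on(d,*p[0],30) for p in c.astype(float)],np.float32);print(cv2.boundingRect(c),cv2.minAreaRect(h))
cv2.imwrite('pics/x7.png',np.vstack([cv2.resize(cv2.imread('pics/w7.png'),(640,400)),cv2.resize(cv2.imread('pics/w6.png'),(320,200))@np.eye(3) if 0 else np.hstack([cv2.resize(cv2.imread('pics/w6.png'),(320,200)),cv2.resize(cv2.imread('pics/w5.png')[0:130,100:308],(320,200))])]))
```

```text
False True
placed t 19.68 [ 510.3 -306.5   -4.3] F [-0.2  0.6  5.1] op 0.415 g 61.0 q [-0.29  0.57  1.    1.83 -0.56  1.05  0.62]
 t 23.03 [526.6 248.4 190. ] F [ 0.1 -0.4 -0.2] op 1.001 g 0.0 q [-1.42  0.31  1.13  1.66 -0.28  1.35 -0.25]
(247, 325, 18, 20) ((452.16998291015625, 54.71821975708008), (19.091876983642578, 25.70785140991211), 7.252828598022461)
(235, 296, 19, 18) ((445.18701171875, 96.82943725585938), (18.93299102783203, 20.24482536315918), 38.386722564697266)
(126, 250, 18, 15) ((330.8155517578125, 153.52093505859375), (18.75815200805664, 13.756573677062988), 16.029478073120117)
(295, 53, 66, 127) ((533.565185546875, 295.66693115234375), (115.984619140625, 58.4891357421875), 89.2732162475586)
```

View pics/x7.png

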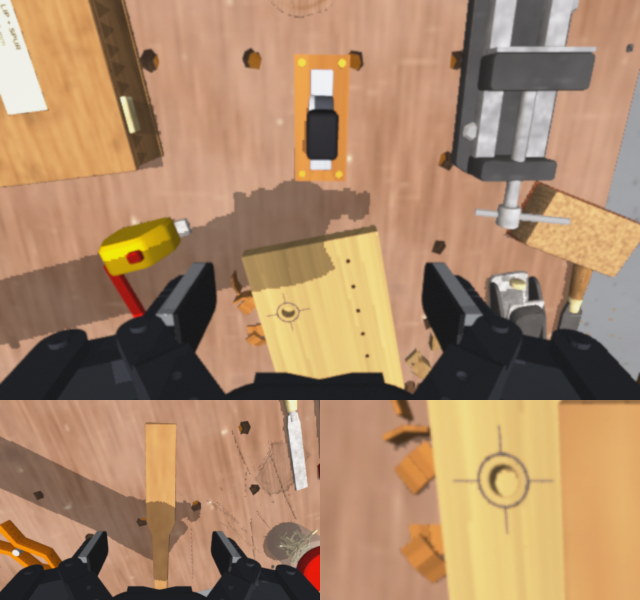

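The view shows the rest with corners at about (295,55), (349,55), (348,181) and (294,181). The gauge's black grip is around (322,135), and the vise is well clear to the right at col > 455. The panel is clear, with the chips at the left on the bench, and the brush is standing in its place.

Run:
```python
from h import *
d=load('w7')
c=np.array([on(d,u,v,30) for u,v in[(295,55),(349,55),(348,181),(294,181)]]);print(c.round(1).tolist(),c.mean(0))
b=np.array([on(d,u,v,30) for u,v in[(302,62),(342,62),(301,174),(339,174)]]);print(b.round(1).tolist(),b.mean(0))
im=d['image'].astype(int);g=im.max(2)
m=((g<60)).astype(np.uint8);m[:, :290]=0;m[:,355:]=0;m[:90]=0;m[185:]=0
k=max(cv2.findContours(m,0,2)[0],key=cv2.contourArea);print(cv2.boundingRect(k),cv2.minAreaRect(k))
print(g[100:172:3,322])
r=cv2.minAreaRect(k);(u,v)=r[0]
for x,y in c.mean(0)[None]:
    for z in(148,106):
        print(z,[proj(d,[x+dx,y+dy,z]).round(1) for dx in(-10,10) for dy in(-15,15)])
    print('foot',proj(d,[x,y-45,39]),proj(d,[x,y+45,39]))
```

```text
[[505.2, 351.9], [553.4, 351.7], [555.0, 235.9], [501.6, 236.0]] [528.78675512 293.87770467]
[[511.4, 346.0], [547.2, 345.9], [508.6, 243.1], [546.0, 243.0]] [528.29855689 294.51040298]
(307, 109, 31, 50) ((322.0, 133.5), (49.0, 30.0), 90.0)
[ 85  94  97  55  31  49  56  56  57  56  55  55  53  52  53  52  52  51
  51  46 190 238 238 217]
148 [array([307.1, 161.7]), array([306.4, 113.3]), array([338.5, 161.6]), array([339.2, 113.2])]
106 [array([308.8, 150.7]), array([308.4, 109.4]), array([335.6, 150.6]), array([336. , 109.3])]
foot [321.57239314 170.1983544 ] [321.51007808  69.91640959]
```

Run:
```python
from h import *
print('hole w7',on(load('w7'),288,312,20),'w5',on(load('w5'),164*4/3,38*4/3,20),'pred',P(-41,62))
g=[528.7,294.4];q=down(-0.01)
reach([*g,130],q);print(line_to([*g,76],v=80,max_force=6));st('at')
command_gripper(0);st('grip')
line_to([*g,106],v=50);line_to([*g,136],v=120);st('up')
H=P(-41,62)
line_to([*H,126],attitude=down(YAW),v=150);st('over')
snap('wrist','w8');snap('side','d8')
a=cv2.imread('pics/d8.png')[100:250,220:420]
cv2.imwrite('pics/x8.png',np.vstack([cv2.resize(cv2.imread('pics/w8.png'),(480,300)),cv2.resize(a,(400,300)) if 0 else cv2.copyMakeBorder(cv2.resize(a,(400,300),interpolation=2),0,0,0,80,0)]))
```

```text
hole w7 [490.24414669  78.280401  ] w5 [489.69652503  80.23856724] pred [489.88413784  78.80305752]
False
at t 24.31 [529.  294.4  76.3] F [-0.1  0.  -0. ] op 1.002 g 0.0 q [-1.35  0.47  1.02  1.74 -0.44  1.18 -0.22]
grip t 24.93 [528.9 294.6  76.3] F [-0.2  0.   1.8] op 0.228 g 59.3 q [-1.35  0.47  1.02  1.74 -0.44  1.18 -0.22]
up t 26.07 [528.9 294.5 136.2] F [-0.3 -0.3 -3. ] op 0.224 g 58.8 q [-1.39  0.41  1.07  1.68 -0.38  1.28 -0.26]
over t 27.68 [490.   79.7 126. ] F [ 0.3  0.9 -3.1] op 0.228 g 58.8 q [-1.35  0.04  1.17  1.94 -0.04  1.18  0.04]
```

View pics/x8.png

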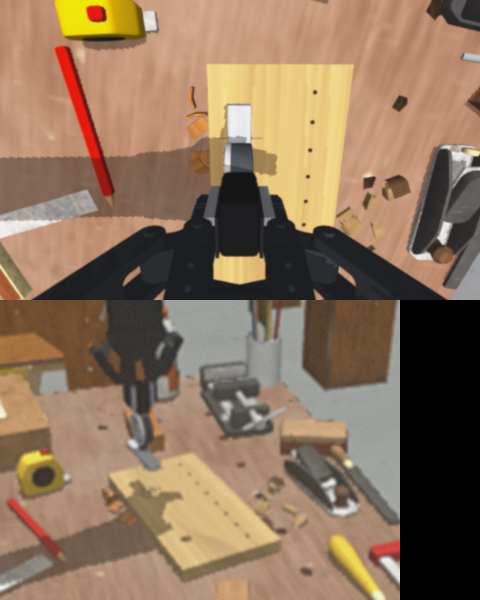

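The gauge hangs upright over the hole, its foot parallel to the panel's long edge, with the far end of the foot at wrist (304..333,139). The panel is clear. I'll check the tip's position and then lower it.

Run:
```python
from h import *
d=load('w8');e=(on(d,304,139,88.7)+on(d,333,139,88.7))/2
off=W(e)-np.array([-41,62+45]);print('foot end err panel',off)
dy=float(np.clip(off[1],-3,3)) if abs(off[1])>1.5 else 0
H=P(-41,62-dy);print('dy',dy)
line_to([*H,90],v=120);print(line_to([*H,69],v=50,max_force=4));st('near')
print(line_to([*H,62],v=12,max_force=7));wait(.3);st('c')
```

```text
foot end err panel [-0.52397383  1.4684056 ]
dy 0
False
near t 28.8 [489.7  78.8  68.9] F [-0.1  0.6 -1.5] op 0.228 g 59.0 q [-1.27  0.17  1.15  2.01 -0.18  1.07  0.16]
True
c t 29.48 [489.8  79.   66.2] F [-1.5 -0.9  5.7] op 0.22 g 59.9 q [-1.27  0.18  1.15  2.01 -0.19  1.07  0.17]
```

Run:
```python
from h import *
F=[]
for i in range(10): wait(.05);F.append(sense()['contact_force'])
print(np.mean(F,0).round(2),np.std(F,0).round(2),sense()['moment']);st()
snap('wrist','w9');snap('side','d9')
cv2.imwrite('pics/x9.png',np.vstack([cv2.resize(cv2.imread('pics/w9.png')[:260,150:450],(346,300)),cv2.resize(cv2.imread('pics/d9.png')[130:250,250:388],(346,300),interpolation=2)]))
```

```text
[-0.26 -0.17  5.59] [0.54 0.53 0.39] [-0.11280026  0.16113908  0.00874493]
 t 29.98 [489.7  79.   66.2] F [ 0.9 -0.2  6.3] op 0.226 g 59.9 q [-1.27  0.18  1.15  2.01 -0.19  1.07  0.17]
```

View pics/x9.png

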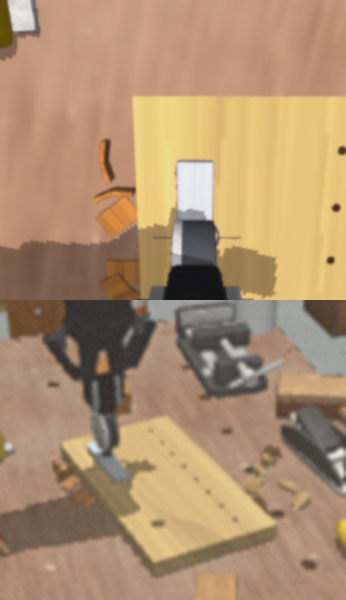

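The foot lies flat and parallel to the panel's long edge, with the chips off the panel. The hand force is steady at about 5.6 N (about 7 N on the foot), so I'm handing in.

```bash
python3 -c "
from cell import *
print(sign_off())"
```

```text
the job is handed in; nothing more can be done
None
```

The job is handed in at about 30 s: the chips are swept off, the brush stands back in its original place, and the gauge is held in the ringed hole, foot along the panel's long edge and looking flat in the pictures, under about 5.6 N of hand pressure; I don't have the verdict.

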